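# Feel out the heavy side of a returned flywheel drum and hold it down

## Task

A returned flywheel drum with a weight sealed somewhere off-centre inside it is mounted on the leaning balancing stand; its stiff bearing keeps it wherever it is left, so the heavy side must be found by feel. First turn the tare knob of the torque readout until its pointer stands at the zero mark; only then turn the drum by its knob, feel which side is heavy, and bring that heavy side straight down, to the lowest point of the tilted drum. Finish while still holding the drum there with the gripper, the tare still at zero, and leave the other goods on the desk where they are.

Things in the scene. Friction and masses are not known exactly. Their poses are not given: they have to be found in the camera images.
- tare (a joint): Tare knob angle (rad): 0 = pointer at the zero mark (the long, thick tick of the dial); grows clockwise seen from above. Travel -1.5 to 1.5, friction 0.04 N m, stays where it is left.
- tare_grip (a point): Point on the vertical axis of the tare knob, 12 mm below the top of its grip; turns with the knob. The grip is an upright black bar 40 mm long (x), 14 mm wide (y), 34 mm high, top 89 mm above the desk; its pointer end is at -x. Pinch it across the 14 mm from above.
- readout: Torque readout, fixed: grey box 150 x 120 x 45 mm (x, y, z), origin under its centre. The knob's axis is 20 mm from the centre towards -x on a white round dial; the zero mark lies at -x of the knob, towards the robot side.
- stand: Balancing stand, fixed: grey base 170 x 150 x 14 mm with a block that carries the leaning bearing; origin under its centre.
- spindle (a point): Fixed point and frame on the drum's axis, at the centre of the drum's back face, 85 mm above the desk. z: along the axis, out through the drum and knob; it leans 0.52 rad (30 degrees) from vertical, towards the robot side. x: uphill in the plane of the drum, so -x is straight down the slope, where the heavy side must end.
- drum (a joint): Drum angle (rad), without end stops; grows counter-clockwise as seen facing the knob end (about spindle z). At 0 the index screw is straight downhill. Bearing friction about 0.14 N m either way. Gravity on the hidden weight gives about 0.09 to 0.13 N m at most, so alone it cannot turn the drum; to feel it, compare the torques that turning takes at several angles and in both directions.
- drum_grip (a point): Point on the drum's axis to grip, 73 mm from spindle along z: 38 mm above the drum's front face and 17 mm below the end of the round black knob (36 mm diameter, 55 mm long) that stands on the face. Turns with the drum: its z is the axis, its -x points to the screw. The drum is a disc of 150 mm diameter, 35 mm thick.
- drum_screw (a point): Small dark index screw, 16 mm wide, on the drum's front face, 58 mm off the axis; shows only the drum's angle. The sealed-in lead weight (about 0.45 kg, centre 50 mm off the axis) keeps its place in the drum, which is unmarked, unseen, differs from run to run and is unrelated to the screw; it starts at least 0.8 rad away from straight down.
- figurine: White porcelain figurine, 48 mm wide, 85 mm tall, origin under its centre. Leave alone.
- perfume: Black glass perfume bottle 30 x 55 mm, 93 mm tall, origin under its centre. Leave alone.
- measure: Yellow plastic measuring cup, 74 mm wide, 55 mm tall, handle at +y reaching 93 mm from its centre, origin under its centre. Leave alone.
- fob: Silver metal key fob 32 x 50 x 12 mm, origin under its centre. Leave alone.
- tape: Cardboard tape core, ring 96 mm wide, 24 mm tall, origin under its centre. Leave alone.
- carton: Small carton 110 x 80 x 60 mm, origin under its centre. Leave alone.
- scanner: Black hand scanner lying flat, 50 x 125 x 34 mm, origin under its handle. Leave alone.
Not all that is in view belongs to the job. Leave any orange look-alike of the stand alone.

How it is judged:
By the outcome, as a careful person would: the job done as asked, in the order asked, and still so for the second after the job is handed in, while the arm keeps its last pose, push and grip.
It also fails if it takes over 64 s, if anything falls off the work surface, if the arm or the gripper's body presses on something with over 40 N, if the wrist force passes 120 N, or if a joint passes its speed limit or range.

## Robot

A 6-joint arm with a two-finger parallel gripper is mounted at the origin on the work surface. World frame = base frame: x ahead of the robot, y to its left, z up, the work surface at z = 0. Lengths are in m, angles in rad, forces in N, time in s.
With the tool pointing down it reaches from about 0.3 to 0.875 m from the base axis. Payload 6.4 kg.
Tool frame: the origin (TCP) lies where the fingers leave the gripper's body, on its centre line; the fingertips stand 73 mm ahead of it and the grasp point (between the pads) lies 54 mm ahead of it; z points along the fingers, y is the line along which they close (so a half turn about z gives the same grasp; the last joint's range is limited). The gripper opens to 85 mm and grips with 20 to 120 N. Pads are 22 mm wide; open, the fingers measure 114 mm over their backs; the gripper's body (76 mm by 85 mm) begins 54 mm behind the grasp point. The pads swing forward as they close: fully open they stand 13 mm farther back than shut.
Start: joints at [-1.321, 0.181, 1.607, -0, 1.354, -0.206], TCP at [0.253, -0.516, 0.304] pointing down, gripper open.
Joint ranges: [-2.99, 2.99], [-0.89, 2.07], [0.3, 2.58], [-1.14, 4.28], [0, 2.63], [-3.12, 3.12]. Speed limits (rad/s): [2.57, 2.57, 3.01, 3.14, 3.14, 3.14].

## Interface

Orientations are given as a unit quaternion [w, x, y, z].
In Python, from cell import r, cams, workorder gives the robot as it stands.
- The arm moves only by the tool step_arm, never from a script. Its arguments are lists of equal length, an entry for each row: "linear": the shift along the tool's x, y, z in units of 50 mm (1.0 is 50 mm), a list of three; "twist": the turn, a rotation vector about the tool's x, y, z in units of 0.08 rad (1.0 is 0.08 rad), a list of three; "grip": the opening, from -1 (shut) to 1 (fully open). A call has 1 to 12 rows; each row shifts and turns the commanded pose from where the row before left it, along the tool's axes as they then stand; what a row does not reach is not made up. A row lasts 1/8 s, in which the tool goes at most 62.5 mm and 10.7 degrees, less where a joint would pass 70% of its speed; a pose out of reach is approached as far as the arm can. A call with a number of a shift or a turn outside -1 to 1 is refused whole. A call with a gripper value outside its range is refused whole. The fingers move at their own pace and stop on an object; the grip force is fixed at half the most. Time passes only in rows, so rows that do not move let the fingers close. It gives the time, the measured TCP pose, the force, the opening and the grip force at its end, in the units of the state.
- r.get_state(): the state, without advancing time (a new reading comes with each control period).
- cams.read_camera(name): name is "scene" or "top" or "wrist"; returns (picture, depth): 420x560x3 uint8, red, green, blue; 420x560 float32, m along the optical axis (not along the pixel's ray), 0 where there is no reading.
- cams.camera_info(name): a dict with "mtx" (3x3 intrinsics, pixels), "position" and "orientation" of the camera in the world. Camera axes: x right, y down, z forward; pixel columns grow to the right and rows downward; lengths in m; the calibration is good to about 2 mm. A picture is of the moment at which its call begins: read the wrist's pose just before it. camera_info takes no time and is no camera call; for the wrist camera it gives the pose at the moment of the call.
- workorder.finish_job(): hands the job in; it is judged then, once.
Trained networks look in the newest picture that a camera, given by its name, has taken for a name from the list of things; names that differ only in an ending like _2 or _b are one class to them, and where a whole thing is asked for, a point or a joint stands for the part that bears it (a point fixed in the world has none). Each returns a list of dicts, best first, with "p" (0 to 1); they miss things now and then, are a little off and sometimes report something else, mostly with a low value. They report only what shows in the picture. A call takes as long as a camera call. They do not tell look-alikes from the thing itself.
- cams.cut_out(camera, label): "pixels" (420x560 bool, what is visible of it) and "at" ([column, row] in pixels, amid what is visible of it).
- cams.pinpoint(camera, label): "at" ([column, row] in pixels: a listed point, or the origin of a listed thing).
The state is a dict: "clock": time; "joint_pos": joint angles; "joint_velocities": joint speeds; "joint_torque": joint torques, N m; "tcp_pos": TCP position; "eef_rot": TCP orientation; "force": force on the tool from outside, world axes, zero at the start; "ft_torque": the same for the moment, N m; "opening": finger opening in m; "grip_force": force on a finger pad.
Only numpy, scipy, OpenCV 4.12 (cv2) and the standard library are available. Lean on these libraries where they do the work, as an engineer would, in place of code of your own. Each camera call takes 0.05 s, during which the arm holds its last target. There are 200 camera calls.

## Working session

There is one attempt and no reset: what is moved stays moved. The work goes in short steps, Python scripts to look and compute and a tool call to move; the robot and the scene stay as the last step left them, time stands still between calls to the robot, and variables do not carry over. Pictures are saved under pics/ and viewed, at most 10 in all, crops included, and the job is handed in when it is done.

Besides the shell and the picture viewer there is one more tool, called after "Emit:" by a JSON object that holds its "name" and its "arguments", one argument or row to a line. step_arm: Moves the arm, as the interface text tells. Shifts and turns lie within -1 to 1; 1 stands for 50 mm of shift or 0.08 rad of turn. Its arguments: {"type":"object","properties":{"linear":{"type":"array"},"twist":{"type":"array"},"grip":{"type":"array"}},"required":["linear","twist","grip"]}

```bash
ls; mkdir -p pics; cat > h.py <<'E'
import numpy as np, cv2
from scipy.spatial.transform import Rotation as R
from cell import r, cams, workorder
def q2R(q): return R.from_quat([q[1],q[2],q[3],q[0]])
def cam(name):
    i=cams.camera_info(name); return np.array(i["mtx"]),np.array(i["position"]),q2R(i["orientation"]).as_matrix()
def ray(name,px):
    K,p,M=cam(name); d=M@np.linalg.inv(K)@np.array([px[0],px[1],1.]); return p,d
def onz(name,px,z):
    p,d=ray(name,px); return p+d*(z-p[2])/d[2]
def proj(name,P):
    K,p,M=cam(name); c=M.T@(np.array(P)-p); u=K@c; return u[:2]/u[2]
E
python3 - <<'E'
from h import *
ims=[]
for n in ["scene","top"]:
    im,d=cams.read_camera(n); ims.append(im); cv2.imwrite(f"pics/{n}0.png",im[:,:,::-1]); np.save(f"pics/{n}d.npy",d)
    for l in ["tare_grip","readout","stand","drum_grip","drum_screw","figurine","perfume","measure","carton","scanner","tape","fob"]:
        o=cams.pinpoint(n,l)
        print(n,l,[(np.round(x["at"]).tolist(),round(x["p"],2)) for x in o[:3]], end=' ')
        if o:
            z={"tare_grip":.077,"drum_grip":.148,"drum_screw":.115-.029}.get(l,0)
            for x in o[:2]: print(np.round(onz(n,x["at"],z),3), end=' ')
        print()
s=r.get_state(); print(s)
E
```

```text
pics
scene tare_grip [([340.0, 209.0], 0.76), ([379.0, 285.0], 0.52)] [0.543 0.168 0.077] [0.772 0.134 0.077] 
scene readout [([344.0, 232.0], 0.81)] [0.564 0.178 0.   ] 
scene stand [([146.0, 219.0], 0.93), ([218.0, 281.0], 0.8)] [ 0.297 -0.279  0.   ] [ 0.557 -0.177  0.   ] 
scene drum_grip [([208.0, 233.0], 0.9), ([137.0, 173.0], 0.88)] [ 0.521 -0.172  0.148] [ 0.271 -0.265  0.148] 
scene drum_screw [([142.0, 175.0], 0.82), ([210.0, 236.0], 0.57)] [ 0.219 -0.249  0.086] [ 0.484 -0.161  0.086] 
scene figurine [([384.0, 286.0], 0.88)] [0.747 0.18  0.   ] 
scene perfume [([319.0, 326.0], 0.89)] [ 0.768 -0.013  0.   ] 
scene measure [([252.0, 358.0], 0.63)] [ 0.77  -0.182  0.   ] 
scene carton [([408.0, 188.0], 0.73)] [0.509 0.425 0.   ] 
scene scanner [([107.0, 312.0], 0.77), ([290.0, 272.0], 0.33)] [ 0.524 -0.439  0.   ] [ 0.612 -0.008  0.   ] 
scene tape [([266.0, 197.0], 0.63)] [0.362 0.045 0.   ] 
scene fob [([289.0, 274.0], 0.63), ([208.0, 236.0], 0.57)] [ 0.615 -0.011  0.   ] [ 0.421 -0.149  0.   ] 
top tare_grip [([224.0, 220.0], 0.53)] [0.544 0.169 0.077] 
top readout [([224.
[... 816 characters left out ...]
([-1.32128081e+00,  1.80810687e-01,  1.60702343e+00,  8.12492949e-06,
        1.35382092e+00, -2.06280314e-01]), 'joint_velocities': array([-4.72640448e-04, -1.23494705e-03,  1.14934960e-03, -2.77814664e-05,
       -8.63456630e-05,  1.00813675e-03]), 'joint_torque': array([ 1.35919163e-03, -4.44841790e+01, -3.51677942e+01, -2.39977708e-04,
        8.52630001e-04,  1.29504497e-05]), 'tcp_pos': array([ 0.25312939, -0.51628496,  0.3038711 ]), 'eef_rot': array([-3.12695839e-05,  9.74143669e-01,  2.25929440e-01,  3.29203346e-06]), 'force': array([-0.12836849,  0.14859832, -0.31884309]), 'ft_torque': array([ 0.01573935,  0.00327037, -0.00201961]), 'grip_force': 0.0, 'opening': 0.08517475378521804}
```

```bash
python3 - <<'E'
import cv2
a=cv2.imread("pics/scene0.png");b=cv2.imread("pics/top0.png")
cv2.imwrite("pics/s1.png",cv2.resize(a,(800,600)))
c=b[150:270,190:390]; cv2.imwrite("pics/t1.png",cv2.resize(c,(800,480),interpolation=cv2.INTER_CUBIC))
E
```

```text
(no output)
```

View pics/s1.png

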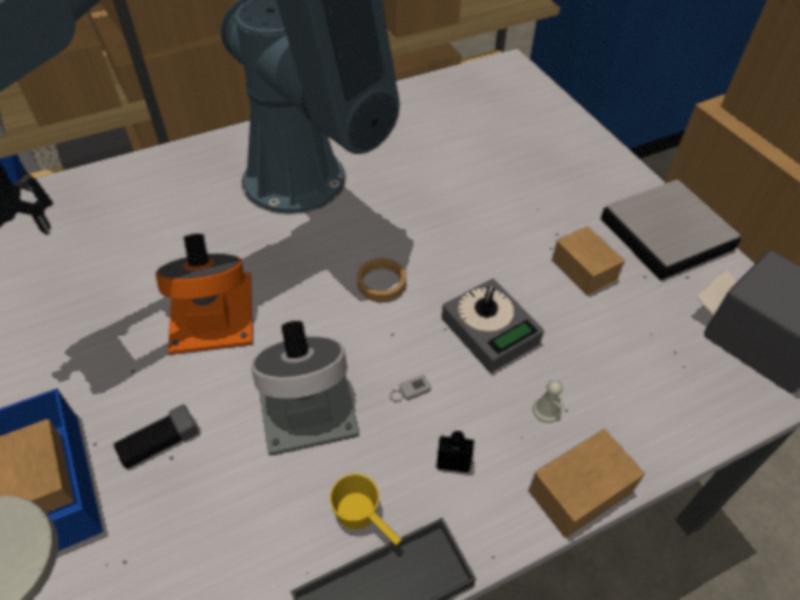

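View pics/t1.png

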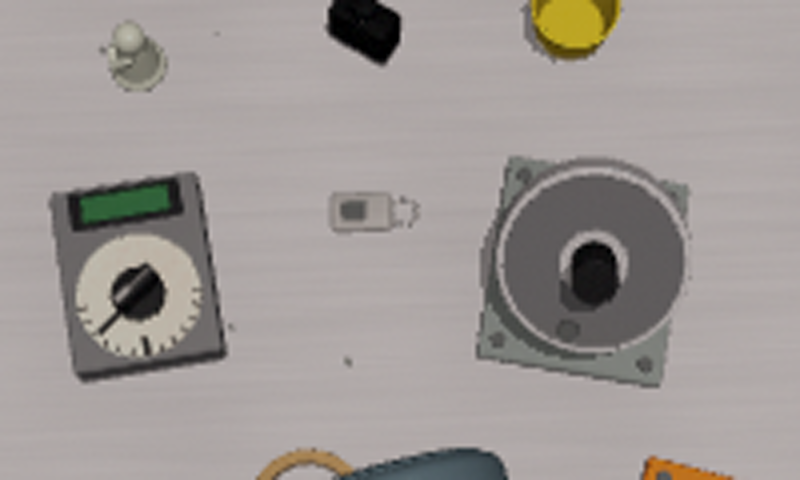

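Pictures: grey stand (scaled scene px ~305,390), orange look-alike at (210,290). In the top crop, the readout dial is at (138,293), with the pointer at (100,332) and the zero tick at (147,345). So tare is about +0.95 and needs to turn counter-clockwise.

```bash
cat >> h.py <<'E'
def plan(P,Rt,N,show=True):
    """constant body step (units) taking the measured TCP pose to P,Rt in N rows"""
    s=r.get_state(); R0=q2R(s["eef_rot"]); rel=R0.inv()*Rt; w=rel.as_rotvec()/N
    S=R.from_rotvec(w); A=sum((R.from_rotvec(w*k).as_matrix() for k in range(N)),np.zeros((3,3)))
    p=np.linalg.solve(A,R0.inv().apply(np.array(P)-s["tcp_pos"]))
    print("N",N,"lin",np.round(p/.05,3),"twist",np.round(w/.08,3)); return p,w
def frame(z,x):
    z=np.array(z,float);z/=np.linalg.norm(z);x=np.array(x,float);x-=z*(x@z);x/=np.linalg.norm(x)
    return R.from_matrix(np.column_stack([x,np.cross(z,x),z]))
def down(yaw): return frame([0,0,-1],[np.cos(yaw),np.sin(yaw),0])
E
python3 - <<'E'
from h import *
plan([.50,.155,.27],down(-.785),18)
print(cam("wrist")[1:], r.get_state()["tcp_pos"])
E
```

```text
N 18 lin [ 0.187 -0.827  0.038] twist [-0.     0.     0.862]
(array([ 0.31349969, -0.48762117,  0.3742649 ]), array([[ 4.40829839e-01, -8.64748565e-01, -2.40580489e-01],
       [-8.97590379e-01, -4.24924284e-01, -1.17349322e-01],
       [-7.50834080e-04,  2.67673816e-01, -9.63509297e-01]])) [ 0.25312939 -0.51628496  0.3038711 ]
```

```bash
cat >> h.py <<'E'
def rows(P,Rt,N):
    """straight-line rows; rotation constant rate"""
    s=r.get_state(); R0=q2R(s["eef_rot"]); w=(R0.inv()*Rt).as_rotvec()/N; d=(np.array(P)-s["tcp_pos"])/N
    L=[(np.round((R0*R.from_rotvec(w*k)).inv().apply(d)/.05,2)+0.).tolist() for k in range(N)]
    print("twist",np.round(w/.08,3)); print(L)
E
python3 - <<'E'
from h import *
rows([.49,.155,.27],down(-.785),16)
E
```

```text
twist [-0.     0.     0.969]
[[0.64, -0.62, 0.04], [0.59, -0.67, 0.04], [0.53, -0.71, 0.04], [0.47, -0.75, 0.04], [0.41, -0.79, 0.04], [0.35, -0.82, 0.04], [0.29, -0.84, 0.04], [0.22, -0.86, 0.04], [0.15, -0.88, 0.04], [0.09, -0.89, 0.04], [0.02, -0.89, 0.04], [-0.05, -0.89, 0.04], [-0.12, -0.88, 0.04], [-0.19, -0.87, 0.04], [-0.26, -0.85, 0.04], [-0.32, -0.83, 0.04]]
```

Emit:
{"name": "step_arm", "arguments": {
  "linear": [
    [0.64, -0.62, 0.04],
    [0.59, -0.67, 0.04],
    [0.53, -0.71, 0.04],
    [0.47, -0.75, 0.04],
    [0.41, -0.79, 0.04],
    [0.35, -0.82, 0.04],
    [0.29, -0.84, 0.04],
    [0.22, -0.86, 0.04],
    [0.15, -0.88, 0.04],
    [0.09, -0.89, 0.04],
    [0.02, -0.89, 0.04],
    [-0.05, -0.89, 0.04]
  ],
  "twist": [
    [0, 0, 0.97],
    [0, 0, 0.97],
    [0, 0, 0.97],
    [0, 0, 0.97],
    [0, 0, 0.97],
    [0, 0, 0.97],
    [0, 0, 0.97],
    [0, 0, 0.97],
    [0, 0, 0.97],
    [0, 0, 0.97],
    [0, 0, 0.97],
    [0, 0, 0.97]
  ],
  "grip": [1, 1, 1, 1, 1, 1, 1, 1, 1, 1, 1, 1]
}}

```text
clock: 2.8
tcp_pos: [0.4315, -0.0113, 0.2802]
eef_rot: [0.0, 0.972, -0.237, 0.0]
force: [0.7, -1.3, 0.4]
opening: 0.0855
grip_force: 0.0
```

Emit:
{"name": "step_arm", "arguments": {
  "linear": [
    [-0.12, -0.88, 0.04],
    [-0.19, -0.87, 0.04],
    [-0.26, -0.85, 0.04],
    [-0.32, -0.83, 0.04],
    [0, 0, 0]
  ],
  "twist": [
    [0, 0, 0.97],
    [0, 0, 0.97],
    [0, 0, 0.97],
    [0, 0, 0.97],
    [0, 0, 0]
  ],
  "grip": [1, 1, 1, 1, 1]
}}

```text
clock: 3.42
tcp_pos: [0.4904, 0.1574, 0.2717]
eef_rot: [-0.0, 0.924, -0.381, -0.0]
force: [0.4, 0.0, 0.2]
opening: 0.0854
grip_force: 0.0
```

```bash
python3 - <<'E'
from h import *
im,d=cams.read_camera("wrist"); cv2.imwrite("pics/w1.png",im[:,:,::-1])
s=r.get_state(); print(s["tcp_pos"],s["clock"],s["joint_pos"])
for l in ["tare_grip","readout"]:
    for x in cams.pinpoint("wrist",l)[:2]: print(l,x["at"],x["p"],onz("wrist",x["at"],.077 if l!="readout" else 0))
E
```

```text
[0.49002003 0.15609158 0.27162758] 3.475 [ 7.73559278e-02  7.72818441e-02  1.79059574e+00 -1.84130147e-04
  1.27431535e+00  2.43098476e+00]
tare_grip [227.3, 171.5] 0.67 [0.53643244 0.16848727 0.077     ]
readout [218.7, 146.1] 0.62 [0.55962423 0.17314775 0.        ]
```

View pics/w1.png

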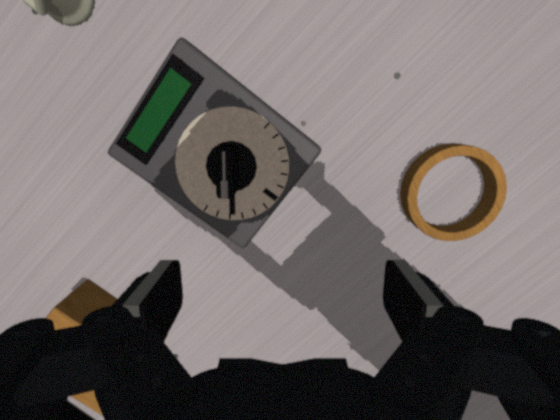

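```bash
python3 - <<'E'
from h import *
im=cv2.imread("pics/w1.png").astype(int)
g=im.sum(2)/3
# dial: light, warm pixels within 65 px of centre
yy,xx=np.mgrid[:420,:560]
# boundary by radial scan: last light pixel
pts=[]
for a in np.radians(np.arange(0,360,4)):
    rr=np.arange(35,75); u=(232+rr*np.cos(a)).round().astype(int); v=(163+rr*np.sin(a)).round().astype(int)
    i=np.argmin(np.diff(cv2.GaussianBlur(g[v,u].reshape(1,-1).astype(np.float32),(3,1),0)[0])); pts.append([u[i],v[i]])
pts=np.array(pts,np.float32)
W=np.array([onz("wrist",p,.046)[:2] for p in pts])
A=np.c_[2*W,np.ones(len(W))]; b=(W**2).sum(1)
for _ in range(5):
    c=np.linalg.lstsq(A,b,rcond=None)[0]; R0=np.sqrt(c[2]+c[0]**2+c[1]**2)
    e=np.abs(np.hypot(*(W-c[:2]).T)-R0); k=e<max(.0015,np.median(e)*2); A,b,W=A[k],b[k],W[k]
print("dial",c[:2],R0,len(W))
def ang(p,z): q=onz("wrist",p,z)[:2]-c[:2]; return np.degrees(np.arctan2(q[1],q[0])),np.hypot(*q)
print("zero",ang((270,194),.046),"tip",ang((233,213),.048),ang((233,213),.046))
print("bar top ends",onz("wrist",(223,152),.089),onz("wrist",(224,183),.089))
# tick: darkest at radius profile
for R1 in (.036,.038,.040,.042,.044):
    o=[]
    for a in range(100,280,1):
        P=np.r_[c[:2]+R1*np.array([np.cos(np.radians(a)),np.sin(np.radians(a))]),.046]; u,v=proj("wrist",P); o.append(cv2.getRectSubPix(g.astype(np.float32),(1,1),(u,v))[0,0])
    print(R1,np.round(o[::2]).astype(int).tolist())
q=cv2.resize(cv2.imread("pics/w1.png")[90:240,150:320],(680,600),interpolation=cv2.INTER_CUBIC); cv2.imwrite("pics/w1c.png",q)
E
```

```text
dial [0.53717165 0.16847617] 0.049587989464732564 76
zero (np.float64(-172.56922461014435), np.float64(0.042130287345643995)) tip (np.float64(134.63641371397168), np.float64(0.04295415808711513)) (np.float64(134.24307375654294), np.float64(0.0435517675517697))
bar top ends [0.54865604 0.15656186 0.089     ] [0.5322919  0.17337741 0.089     ]
0.036 [103, 103, 104, 106, 106, 106, 106, 106, 105, 106, 108, 106, 104, 102, 76, 31, 12, 13, 41, 86, 102, 103, 106, 105, 105, 105, 107, 107, 107, 108, 108, 105, 104, 104, 106, 107, 106, 107, 108, 106, 107, 97, 65, 37, 29, 50, 83, 101, 106, 104, 104, 104, 104, 108, 108, 106, 104, 102, 104, 106, 107, 105, 104, 100, 105, 108, 106, 105, 103, 103, 104, 105, 104, 104, 102, 103, 105, 103, 101, 103, 103, 102, 105, 107, 108, 109, 106, 105, 103, 100]
0.038 [103, 100, 104, 107, 105, 104, 105, 103, 106, 108, 108, 107, 105, 102, 86, 41, 15, 17, 45, 90, 106, 105, 105, 105, 107, 108, 107, 107, 108, 106, 104, 105, 104, 103, 105, 106, 106, 107, 108, 108, 107, 100, 61, 18, 7, 40, 84, 104, 105, 106, 104, 102, 103, 100, 104, 107, 107, 106, 104, 103, 103, 103, 104, 1
[... 733 characters left out ...]
103, 105, 104, 106, 104, 101, 106, 107, 106, 104, 66, 19, 7, 44, 96, 107, 107, 105, 102, 97, 98, 102, 103, 105, 103, 101, 101, 101, 103, 103, 104, 104, 105, 101, 101, 103, 104, 108, 106, 104, 102, 102, 106, 103, 105, 104, 105, 101, 99, 103, 103, 100, 100, 105, 101, 101, 103, 104]
0.044 [84, 69, 101, 105, 104, 108, 108, 92, 66, 95, 106, 107, 106, 104, 94, 43, 36, 46, 71, 102, 106, 98, 66, 92, 107, 106, 106, 107, 100, 72, 81, 103, 109, 106, 107, 104, 78, 75, 104, 109, 106, 104, 71, 18, 11, 46, 95, 107, 107, 102, 89, 61, 95, 102, 103, 106, 106, 97, 64, 92, 103, 103, 107, 108, 100, 69, 86, 103, 100, 103, 103, 98, 66, 79, 103, 105, 105, 104, 103, 75, 75, 101, 104, 104, 104, 103, 89, 69, 103, 106]
```

View pics/w1c.png

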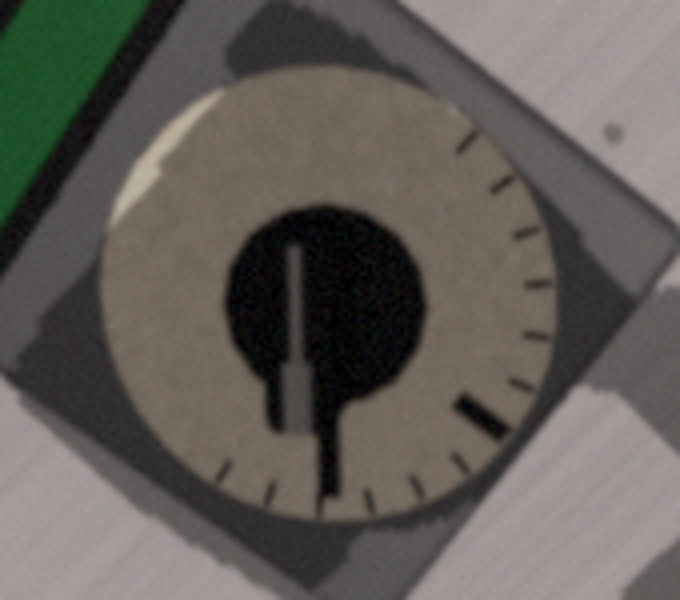

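```bash
python3 - <<'E'
from h import *
plan([.5372,.1685,.136],down(np.radians(-47.)),6)
E
```

```text
N 6 lin [ 0.077 -0.146  0.452] twist [0.001 0.    0.073]
```

Emit:
{"name": "step_arm", "arguments": {
  "linear": [
    [0.077, -0.146, 0.452],
    [0.077, -0.146, 0.452],
    [0.077, -0.146, 0.452],
    [0.077, -0.146, 0.452],
    [0.077, -0.146, 0.452],
    [0.077, -0.146, 0.452],
    [0, 0, 0]
  ],
  "twist": [
    [0, 0, 0.073],
    [0, 0, 0.073],
    [0, 0, 0.073],
    [0, 0, 0.073],
    [0, 0, 0.073],
    [0, 0, 0.073],
    [0, 0, 0]
  ],
  "grip": [0, 0, 0, 0, 0, 0, 0]
}}

```text
clock: 4.45
tcp_pos: [0.5367, 0.1676, 0.1349]
eef_rot: [0.001, 0.917, -0.4, -0.002]
force: [-0.2, 0.2, -0.1]
opening: 0.0426
grip_force: 0.0
```

```bash
python3 - <<'E'
from h import *
s=r.get_state(); print(s["tcp_pos"],s["force"],s["opening"]); plan([.5372,.1685,.136],down(np.radians(-47.)),1)
E
```

```text
[0.5366952  0.16761135 0.13485756] [-0.19763816  0.20844297 -0.08096678] 0.04256666682153483
N 1 lin [-0.006 -0.019 -0.023] twist [ 0.036  0.026 -0.025]
```

Close on the bar, then turn counter-clockwise.

Emit:
{"name": "step_arm", "arguments": {
  "linear": [
    [0, -0.02, -0.02],
    [0, 0, 0],
    [0, 0, 0],
    [0, 0, 0],
    [0, 0, 0],
    [0, 0, 0]
  ],
  "twist": [
    [0, 0, 0],
    [0, 0, 0],
    [0, 0, 0],
    [0, 0, 0],
    [0, 0, 0],
    [0, 0, 0]
  ],
  "grip": [-1, -1, -1, -1, -1, -1]
}}

```text
clock: 5.2
tcp_pos: [0.5399, 0.1701, 0.1391]
eef_rot: [-0.002, 0.917, -0.399, 0.002]
force: [4.1, 2.8, -1.6]
opening: 0.0128
grip_force: 61.5
```

Emit:
{"name": "step_arm", "arguments": {
  "linear": [
    [0, 0, 0],
    [0, 0, 0],
    [0, 0, 0],
    [0, 0, 0],
    [0, 0, 0],
    [0, 0, 0],
    [0, 0, 0],
    [0, 0, 0],
    [0, 0, 0],
    [0, 0, 0],
    [0, 0, 0],
    [0, 0, 0]
  ],
  "twist": [
    [0, 0, -1],
    [0, 0, -1],
    [0, 0, -1],
    [0, 0, -1],
    [0, 0, -1],
    [0, 0, -1],
    [0, 0, -1],
    [0, 0, -1],
    [0, 0, -1],
    [0, 0, -1],
    [0, 0, -1],
    [0, 0, -0.85]
  ],
  "grip": [-1, -1, -1, -1, -1, -1, -1, -1, -1, -1, -1, -1]
}}

```text
clock: 6.7
tcp_pos: [0.5407, 0.172, 0.1392]
eef_rot: [-0.002, 0.998, 0.064, 0.004]
force: [8.3, 12.4, -6.8]
opening: 0.0125
grip_force: 60.8
```

Emit:
{"name": "step_arm", "arguments": {
  "linear": [
    [0, 0, 0],
    [0, 0, 0]
  ],
  "twist": [
    [0, 0, 0],
    [0, 0, 0]
  ],
  "grip": [-1, -1]
}}

```text
clock: 6.95
tcp_pos: [0.5407, 0.172, 0.1392]
eef_rot: [-0.002, 0.998, 0.063, 0.004]
force: [8.8, 12.6, -6.9]
opening: 0.0126
grip_force: 60.8
```

```bash
python3 - <<'E'
from h import *
s=r.get_state(); print(s["tcp_pos"],s["force"],s["ft_torque"],s["opening"],s["clock"]); x=q2R(s["eef_rot"]).as_matrix()[:,0]; print(np.degrees(np.arctan2(x[1],x[0])))
E
```

```text
[0.54067074 0.1720056  0.13921037] [ 8.75231282 12.58522455 -6.90798236] [ 1.8497096  -1.34726847  0.08173469] 0.012596500859747789 6.95
7.276217321365023
```

Emit:
{"name": "step_arm", "arguments": {
  "linear": [
    [0, 0, 0],
    [0, 0, 0],
    [0, 0, 0],
    [0, 0, -0.6],
    [-0.4, 0, -0.9],
    [-0.6, 0, -0.9],
    [-0.2, 0, -0.5],
    [0, 0, 0]
  ],
  "twist": [
    [0, 0, 0],
    [0, 0, 0],
    [0, 0, 0],
    [0, 0, 0],
    [0, 0, 0],
    [0, 0, 0],
    [0, 0, 0],
    [0, 0, 0]
  ],
  "grip": [0.2, 0.2, 0.2, 0.2, 1, 1, 1, 1]
}}

```text
clock: 7.95
tcp_pos: [0.4795, 0.162, 0.2849]
eef_rot: [-0.0, 0.998, 0.064, 0.003]
force: [0.5, 0.3, 0.8]
opening: 0.0847
grip_force: 0.0
```

```bash
cat > tare.py <<'E'
from h import *
import sys
n=sys.argv[1]
im,d=cams.read_camera("wrist"); im=im[:,:,::-1]; cv2.imwrite(f"pics/{n}.png",im); g=(im.astype(np.float32).sum(2)/3)
s=r.get_state(); print(s["tcp_pos"],s["clock"])
u0=proj("wrist",[.5372,.1685,.046]); print(u0)
G=cv2.GaussianBlur(g,(3,3),0); pts=[]
for a in np.radians(np.arange(0,360,3)):
    rr=np.arange(30,90); u=(u0[0]+rr*np.cos(a)).astype(np.float32); v=(u0[1]+rr*np.sin(a)).astype(np.float32)
    l=cv2.remap(G,u.reshape(1,-1),v.reshape(1,-1),cv2.INTER_LINEAR)[0]; i=np.argmin(l[3:]-l[:-3])+1.5; pts.append([u0[0]+(30+i)*np.cos(a),u0[1]+(30+i)*np.sin(a)])
W=np.array([onz("wrist",p,.046)[:2] for p in pts])
A=np.c_[2*W,np.ones(len(W))]; b=(W**2).sum(1)
for _ in range(8):
    c=np.linalg.lstsq(A,b,rcond=None)[0]; R0=np.sqrt(c[2]+c[0]**2+c[1]**2)
    e=np.abs(np.hypot(*(W-c[:2]).T)-R0); k=e<max(.0012,np.median(e)*2); A,b,W=A[k],b[k],W[k]
print("dial",c[:2],R0,len(W))
for R1 in (.026,.03,.034,.036,.038,.040,.042,.044,.0455):
    a=np.arange(120,260,.5); P=[proj("wrist",[c[0]+R1*np.cos(t),c[1]+R1*np.sin(t),.046]) for t in np.radians(a)]
    P=np.array(P,np.float32); o=cv2.remap(g,P[:,0].reshape(1,-1),P[:,1].reshape(1,-1),cv2.INTER_LINEAR)[0]
    w=np.clip(np.median(o)*.85-o,0,None); on=w>0; lab,nn=[],0
    idx=np.split(np.where(on)[0],np.where(np.diff(np.where(on)[0])>1)[0]+1)
    print(R1,[(round(float((a[i]*w[i]).sum()/w[i].sum()),1),len(i)/2) for i in idx if len(i)>2])
q=im[max(0,int(u0[1])-90):int(u0[1])+90,max(0,int(u0[0])-110):int(u0[0])+110]; cv2.imwrite(f"pics/{n}c.png",cv2.resize(q,None,fx=3,fy=3,interpolation=cv2.INTER_CUBIC))
E
python3 tare.py w2
```

```text
[0.47914451 0.16189137 0.28313993] 8.0
[282.23216811 124.09686681]
dial [0.53681646 0.17143059] 0.04967606038972727 110
0.026 [(187.4, 14.5)]
0.03 [(187.4, 12.5)]
0.034 [(187.3, 11.0)]
0.036 [(187.3, 10.5)]
0.038 [(187.4, 10.0)]
0.04 [(187.3, 9.5)]
0.042 [(187.3, 9.0)]
0.044 [(130.2, 3.0), (144.4, 3.0), (158.9, 3.5), (173.4, 3.0), (187.6, 8.5), (202.1, 3.0), (216.2, 3.0), (230.8, 3.0), (245.0, 3.5), (259.0, 2.0)]
0.0455 [(130.1, 3.5), (144.4, 3.0), (158.9, 3.5), (173.4, 3.5), (187.7, 8.0), (201.9, 3.5), (216.2, 3.0), (230.6, 3.5), (245.0, 3.5)]
```

View pics/w2c.png

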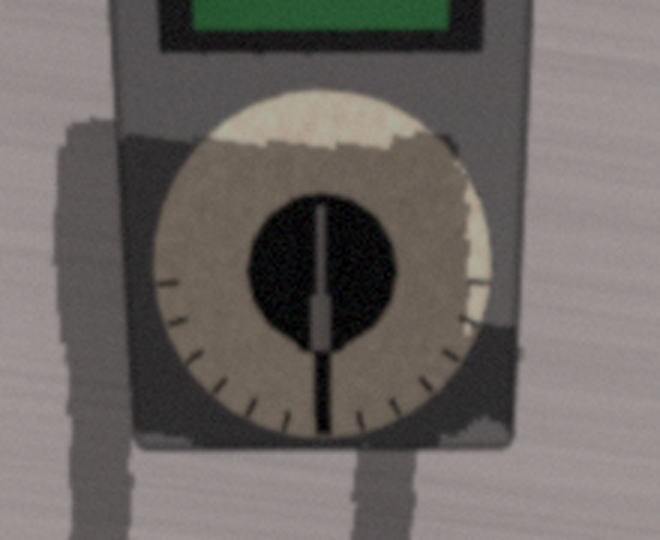

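Tare done: the pointer covers the long tick, 187.35° against 187.6°. Next I move over the grey stand.

```bash
python3 - <<'E'
from h import *
print(r.get_state()["joint_pos"])
rows([.46,-.17,.33],down(np.radians(7.3)-.95),12)
E
```

```text
[ 9.08129841e-02  4.37580343e-02  1.80149408e+00 -1.20235939e-04
  1.29385635e+00  1.53469790e+00]
twist [-0.001 -0.002  0.989]
[[-0.1, 0.54, -0.08], [-0.06, 0.55, -0.08], [-0.01, 0.55, -0.08], [0.03, 0.55, -0.08], [0.07, 0.55, -0.08], [0.12, 0.54, -0.08], [0.16, 0.53, -0.08], [0.2, 0.52, -0.08], [0.24, 0.5, -0.08], [0.28, 0.48, -0.08], [0.32, 0.46, -0.08], [0.35, 0.43, -0.08]]
```

Emit:
{"name": "step_arm", "arguments": {
  "linear": [
    [-0.1, 0.54, -0.08],
    [-0.06, 0.55, -0.08],
    [-0.01, 0.55, -0.08],
    [0.03, 0.55, -0.08],
    [0.07, 0.55, -0.08],
    [0.12, 0.54, -0.08],
    [0.16, 0.53, -0.08],
    [0.2, 0.52, -0.08],
    [0.24, 0.5, -0.08],
    [0.28, 0.48, -0.08],
    [0.32, 0.46, -0.08],
    [0.35, 0.43, -0.08]
  ],
  "twist": [
    [0, 0, 0.99],
    [0, 0, 0.99],
    [0, 0, 0.99],
    [0, 0, 0.99],
    [0, 0, 0.99],
    [0, 0, 0.99],
    [0, 0, 0.99],
    [0, 0, 0.99],
    [0, 0, 0.99],
    [0, 0, 0.99],
    [0, 0, 0.99],
    [0, 0, 0.99]
  ],
  "grip": [1, 1, 1, 1, 1, 1, 1, 1, 1, 1, 1, 1]
}}

```text
clock: 9.5
tcp_pos: [0.4595, -0.1708, 0.3284]
eef_rot: [-0.0, 0.916, -0.401, -0.002]
force: [0.1, 0.1, -0.7]
opening: 0.0853
grip_force: 0.0
```

Emit:
{"name": "step_arm", "arguments": {
  "linear": [
    [0, 0, 0]
  ],
  "twist": [
    [0, 0, 0]
  ],
  "grip": [1]
}}

```text
clock: 9.62
tcp_pos: [0.4596, -0.1714, 0.3287]
eef_rot: [-0.0, 0.916, -0.401, -0.001]
force: [0.0, -0.1, -0.3]
opening: 0.0854
grip_force: 0.0
```

```bash
python3 - <<'E'
from h import *
K,p,M=cam("wrist"); im,d=cams.read_camera("wrist"); cv2.imwrite("pics/w3.png",im[:,:,::-1])
np.savez("pics/w3.npz",im=im,d=d,K=K,p=p,M=M)
s=r.get_state(); print(s["tcp_pos"],s["clock"],s["joint_pos"])
for l,z in [("drum_grip",.148),("drum_screw",.1),("stand",0)]:
    for x in cams.pinpoint("wrist",l)[:2]: print(l,x["at"],x["p"],onz("wrist",x["at"],z))
vv,uu=np.mgrid[:420,:560]; C=np.stack([(uu-K[0,2])/K[0,0]*d,(vv-K[1,2])/K[1,1]*d,d],-1)@M.T+p
m=(d>0)&(np.hypot(C[...,0]-.53,C[...,1]+.178)<.11)&(C[...,2]>.05)&(C[...,2]<.2)
Q=C[m]; print(len(Q))
# RANSAC plane of front face
rng=np.random.default_rng(0); best=0
for _ in range(1500):
    a=Q[rng.choice(len(Q),3)]; n=np.cross(a[1]-a[0],a[2]-a[0]); n/=np.linalg.norm(n)+1e-12
    if abs(n[2])<.75: continue
    k=np.abs((Q-a[0])@n)<.002
    if k.sum()>best: best=k.sum(); kk=k
F=Q[kk]; c=F.mean(0); n=np.linalg.svd(F-c,full_matrices=False)[2][2]; n*=np.sign(n[2])
print("face",best,c,n,"lean",np.degrees(np.arccos(n[2])),"az",np.degrees(np.arctan2(n[1],n[0])))
# knob points: >8 mm above the face
h=(Q-c)@n; kn=Q[(h>.01)&(h<.06)]; print("knob pts",len(kn),h.max(),np.percentile(h,99))
e1=np.cross(n,[0,0,1.]);e1/=np.linalg.norm(e1);e2=np.cross(n,e1)
t=kn-c; U=np.c_[t@e1,t@e2]; print("knob side extents",U.min(0),U.max(0))
top=Q[h>h.max()-.006]; print("top",top.mean(0),len(top))
from scipy.optimize import least_squares
f=least_squares(lambda x:np.hypot(U[:,0]-x[0],U[:,1]-x[1])-.018,[0,0],loss="soft_l1",f_scale=.001).x
top_c=c+e1*f[0]+e2*f[1]; print("axis on face",top_c,"grip",top_c+.038*n,"back centre",top_c-.035*n)
E
```

```text
[ 0.45960033 -0.17028579  0.32865917] 9.675 [-5.97665121e-01 -3.27877326e-02  1.78394459e+00  2.32802286e-04
  1.39327941e+00  1.79736365e+00]
drum_grip [537.5, 279.8] 0.81 [ 0.26152499 -0.26593052  0.148     ]
drum_grip [231.6, 145.1] 0.71 [ 0.51671808 -0.17807102  0.148     ]
drum_screw [255.4, 174.0] 0.85 [ 0.48678896 -0.16462053  0.1       ]
drum_screw [510.1, 282.0] 0.85 [ 0.23261784 -0.25477138  0.1       ]
stand [438.7, 197.5] 0.92 [ 0.29803811 -0.27648951  0.        ]
stand [229.2, 108.4] 0.65 [ 0.55257498 -0.1818839   0.        ]
27014
face 20275 [ 0.54725164 -0.19009907  0.12487033] [-0.48292357  0.10166587  0.86974069] lean 29.571479493345997 az 168.1115971490785
knob pts 3017 0.05552932565113496 0.05416854574294714
knob side extents [-0.01394075 -0.00241784] [0.02120506 0.03341053]
top [ 0.51015325 -0.17896873  0.16435157] 1849
axis on face [ 0.5340123  -0.18312941  0.11670449] grip [ 0.51566121 -0.17926611  0.14975464] back centre [ 0.55091463 -0.18668771  0.08626357]
```

View pics/w3.png

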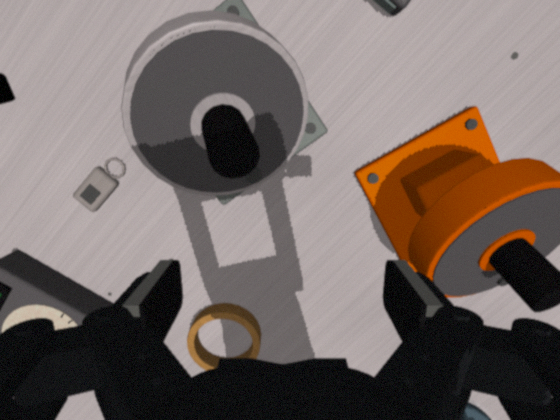

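```bash
cat >> h.py <<'E'
AZ=np.radians(168.1); NZ=np.array([.5*np.cos(AZ),.5*np.sin(AZ),np.cos(np.pi/6)])
GP=np.array([.518,-.178,.149])
UP=np.array([-NZ[2]*np.cos(AZ),-NZ[2]*np.sin(AZ),.5]) # spindle x, uphill
E
python3 - <<'E'
from h import *
s=r.get_state(); R0=q2R(s["eef_rot"]); z0=R0.as_matrix()[:,2]
al,_=R.align_vectors([-NZ],[z0]); Rt=al*R0*R.from_rotvec([0,0,.9])
rows(GP+.112*NZ,Rt,12)
E
```

```text
twist [0.494 0.275 0.915]
[[0.0, -0.01, 0.14], [0.0, 0.0, 0.14], [-0.01, 0.0, 0.14], [-0.01, 0.01, 0.14], [-0.01, 0.02, 0.14], [-0.01, 0.02, 0.14], [-0.01, 0.03, 0.14], [-0.01, 0.03, 0.13], [-0.01, 0.04, 0.13], [-0.01, 0.05, 0.13], [-0.01, 0.05, 0.13], [-0.01, 0.06, 0.13]]
```

Emit:
{"name": "step_arm", "arguments": {
  "linear": [
    [0.0, -0.01, 0.14],
    [0.0, 0.0, 0.14],
    [-0.01, 0.0, 0.14],
    [-0.01, 0.01, 0.14],
    [-0.01, 0.02, 0.14],
    [-0.01, 0.02, 0.14],
    [-0.01, 0.03, 0.14],
    [-0.01, 0.03, 0.13],
    [-0.01, 0.04, 0.13],
    [-0.01, 0.05, 0.13],
    [-0.01, 0.05, 0.13],
    [-0.01, 0.06, 0.13]
  ],
  "twist": [
    [0.494, 0.275, 0.915],
    [0.494, 0.275, 0.915],
    [0.494, 0.275, 0.915],
    [0.494, 0.275, 0.915],
    [0.494, 0.275, 0.915],
    [0.494, 0.275, 0.915],
    [0.494, 0.275, 0.915],
    [0.494, 0.275, 0.915],
    [0.494, 0.275, 0.915],
    [0.494, 0.275, 0.915],
    [0.494, 0.275, 0.915],
    [0.494, 0.275, 0.915]
  ],
  "grip": [1, 1, 1, 1, 1, 1, 1, 1, 1, 1, 1, 1]
}}

```text
clock: 11.32
tcp_pos: [0.464, -0.1667, 0.2459]
eef_rot: [0.158, -0.629, 0.733, -0.207]
force: [0.6, -0.4, 1.2]
opening: 0.0855
grip_force: 0.0
```

Emit:
{"name": "step_arm", "arguments": {
  "linear": [
    [0, 0, 0],
    [0, 0, 0]
  ],
  "twist": [
    [0, 0, 0],
    [0, 0, 0]
  ],
  "grip": [1, 1]
}}

```text
clock: 11.58
tcp_pos: [0.4643, -0.1674, 0.2467]
eef_rot: [0.157, -0.63, 0.732, -0.206]
force: [0.7, -0.8, 1.0]
opening: 0.085
grip_force: 0.0
```

```bash
python3 - <<'E'
from h import *
im,d=cams.read_camera("wrist"); cv2.imwrite("pics/w4.png",im[:,:,::-1])
s=r.get_state(); M=q2R(s["eef_rot"]); print(s["tcp_pos"],s["clock"],s["joint_pos"],s["ft_torque"],s["force"],M.as_matrix()[:,2],-NZ)
for l in ["drum_grip","drum_screw"]:
    for x in cams.pinpoint("wrist",l)[:2]: 
        p,dd=ray("wrist",x["at"]); q0=GP if l=="drum_grip" else GP-.038*NZ
        q=p+dd*((q0-p)@NZ)/(dd@NZ); v=q-(q0); print(l,x["at"],x["p"],q,"off along x,y spindle",v@UP,v@np.cross(NZ,UP))
t,_=R.align_vectors([-NZ],[M.as_matrix()[:,2]])
plan(GP+.054*NZ,t*M,5)
print("knob outline px", proj("wrist",GP), proj("wrist",GP+.017*NZ))
E
```

```text
[ 0.46438269 -0.1676712   0.24694921] 11.625 [-0.71418441 -0.19614818  2.17614119  0.37301386  0.72727768  2.35198714] [ 0.01429726  0.20596171 -0.02584266] [ 0.56975068 -0.11493444  0.18815485] [ 0.49040537 -0.10446051 -0.86521129] [ 0.48925449 -0.10310209 -0.8660254 ]
drum_grip [287.3, 236.7] 0.56 [ 0.51675935 -0.17959654  0.14848918] off along x,y spindle -0.0010216455023579303 -0.0018180558717365714
drum_screw [368.4, 237.7] 0.84 [ 0.48885142 -0.16195164  0.08674352] off along x,y spindle -0.05869503118943325 0.009692909757697425
drum_screw [200.1, 314.1] 0.63 [ 0.60201297 -0.1170441   0.14532695] off along x,y spindle 0.0584718252970824 0.07696972303684926
N 5 lin [-0.005  0.007  0.232] twist [-0.004 -0.004 -0.002]
knob outline px [285.25690188 239.72270147] [285.48688149 251.31501679]
```

View pics/w4.png

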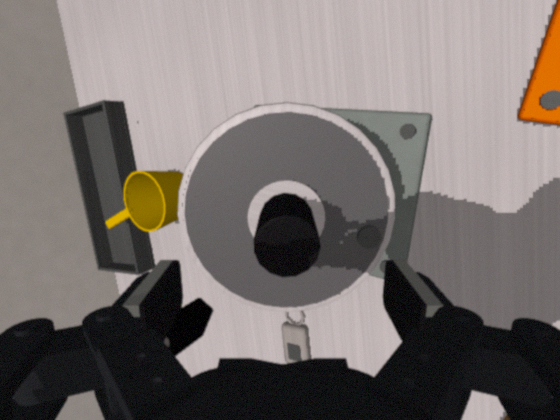

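The screw is at px (368,237), so the drum angle is about -0.16. The knob is centred between the fingers. I'll descend while rolling the wrist for range.

Emit:
{"name": "step_arm", "arguments": {
  "linear": [
    [-0.0, 0.005, 0.232],
    [-0.0, 0.005, 0.232],
    [-0.0, 0.005, 0.232],
    [-0.0, 0.005, 0.232],
    [-0.0, 0.005, 0.232],
    [0, 0, 0],
    [0, 0, 0]
  ],
  "twist": [
    [0, 0, 0.9],
    [0, 0, 0.9],
    [0, 0, 0.9],
    [0, 0, 0.9],
    [0, 0, 0.9],
    [0, 0, 0.9],
    [0, 0, 0]
  ],
  "grip": [1, 1, 1, 1, 0.5, 0.2, 0.2]
}}

```text
clock: 12.6
tcp_pos: [0.4916, -0.1736, 0.1956]
eef_rot: [0.198, -0.458, 0.85, -0.168]
force: [-0.4, -0.1, 0.2]
opening: 0.051
grip_force: 0.0
```

```bash
cat > feel.py <<'E'
from h import *
import json,sys
s=r.get_state(); z=NZ; M=np.array(s["ft_torque"]); F=np.array(s["force"]); R0=q2R(s["eef_rot"]).as_matrix()
x=R0[:,0]; roll=np.arctan2(x@np.cross(NZ,UP),x@UP)
o=dict(t=float(s["clock"]),roll=float(roll),j6=float(s["joint_pos"][5]),v6=float(s["joint_velocities"][5]),Mt=float(M@z),tool=float(-M@R0[:,2]),F=F.tolist(),M=M.tolist(),p=s["tcp_pos"].tolist(),tj6=float(s["joint_torque"][5]),op=float(s["opening"]),gf=float(s["grip_force"]))
open("feel.jsonl","a").write(json.dumps(o)+"\n")
print({k:np.round(v,4).tolist() for k,v in o.items()})
E
python3 feel.py; python3 -c "
from h import *
plan(np.array([.5175,-.1785,.149])+.054*NZ,q2R(r.get_state()['eef_rot']),1)"
```

```text
{'t': 12.6, 'roll': -1.9459, 'j6': 2.7418, 'v6': -0.0311, 'Mt': -0.0432, 'tool': -0.0429, 'F': [-0.3966, -0.1065, 0.1626], 'M': [0.0986, 0.2114, -0.0193], 'p': [0.4916, -0.1736, 0.1956], 'tj6': 0.4043, 'op': 0.051, 'gf': 0.0}
N 1 lin [-0.007  0.014 -0.009] twist [0. 0. 0.]
```

Emit:
{"name": "step_arm", "arguments": {
  "linear": [
    [0, 0, 0],
    [0, 0, 0],
    [0, 0, 0],
    [0, 0, 0]
  ],
  "twist": [
    [0, 0, 0],
    [0, 0, 0],
    [0, 0, 0],
    [0, 0, 0]
  ],
  "grip": [-1, -1, -1, -1]
}}

```text
clock: 13.1
tcp_pos: [0.4909, -0.1731, 0.1956]
eef_rot: [0.198, -0.458, 0.85, -0.167]
force: [-6.3, 2.1, 5.0]
opening: 0.0346
grip_force: 58.8
```

```bash
python3 feel.py
```

```text
{'t': 13.1, 'roll': -1.9451, 'j6': 2.7413, 'v6': -0.0002, 'Mt': -0.0218, 'tool': -0.0213, 'F': [-6.2731, 2.1276, 4.9645], 'M': [0.3107, 0.8858, 0.0448], 'p': [0.4909, -0.1731, 0.1956], 'tj6': 0.0003, 'op': 0.0346, 'gf': 58.7968}
```

Emit:
{"name": "step_arm", "arguments": {
  "linear": [
    [0, 0, 0],
    [0, 0, 0],
    [0, 0, 0],
    [0, 0, 0]
  ],
  "twist": [
    [0, 0, -1],
    [0, 0, -1],
    [0, 0, -1],
    [0, 0, -1]
  ],
  "grip": [-1, -1, -1, -1]
}}

```text
clock: 13.6
tcp_pos: [0.4909, -0.1731, 0.1956]
eef_rot: [0.168, -0.589, 0.766, -0.197]
force: [-5.7, 2.3, 4.6]
opening: 0.0348
grip_force: 58.8
```

```bash
python3 feel.py
```

```text
{'t': 13.6, 'roll': -1.623, 'j6': 2.419, 'v6': -0.6364, 'Mt': -0.1578, 'tool': -0.1574, 'F': [-5.6529, 2.2567, 4.6082], 'M': [0.3692, 0.8982, -0.0806], 'p': [0.4909, -0.1731, 0.1956], 'tj6': 0.6631, 'op': 0.0348, 'gf': 58.8397}
```

Emit:
{"name": "step_arm", "arguments": {
  "linear": [
    [0, 0, 0],
    [0, 0, 0],
    [0, 0, 0]
  ],
  "twist": [
    [0, 0, -1],
    [0, 0, -1],
    [0, 0, -1]
  ],
  "grip": [-1, -1, -1]
}}

```text
clock: 13.98
tcp_pos: [0.4909, -0.1731, 0.1956]
eef_rot: [0.143, -0.676, 0.69, -0.216]
force: [-7.6, 2.1, 5.3]
opening: 0.0349
grip_force: 58.8
```

```bash
python3 feel.py
```

```text
{'t': 13.975, 'roll': -1.383, 'j6': 2.179, 'v6': -0.6344, 'Mt': -0.1742, 'tool': -0.1738, 'F': [-7.5901, 2.0586, 5.2936], 'M': [0.3462, 0.8641, -0.1084], 'p': [0.4909, -0.1731, 0.1956], 'tj6': 0.6892, 'op': 0.0349, 'gf': 58.8319}
```

Emit:
{"name": "step_arm", "arguments": {
  "linear": [
    [0, 0, 0],
    [0, 0, 0],
    [0, 0, 0]
  ],
  "twist": [
    [0, 0, -1],
    [0, 0, -1],
    [0, 0, -1]
  ],
  "grip": [-1, -1, -1]
}}

```text
clock: 14.35
tcp_pos: [0.4909, -0.1731, 0.1956]
eef_rot: [-0.117, 0.754, -0.604, 0.231]
force: [-6.5, 1.6, 5.7]
opening: 0.0349
grip_force: 58.8
```

```bash
python3 feel.py
```

```text
{'t': 14.35, 'roll': -1.1428, 'j6': 1.9389, 'v6': -0.6355, 'Mt': -0.1211, 'tool': -0.1207, 'F': [-6.458, 1.6477, 5.7236], 'M': [0.3775, 0.7934, -0.021], 'p': [0.4909, -0.1731, 0.1956], 'tj6': 0.7153, 'op': 0.0349, 'gf': 58.7635}
```

Emit:
{"name": "step_arm", "arguments": {
  "linear": [
    [0, 0, 0],
    [0, 0, 0],
    [0, 0, 0]
  ],
  "twist": [
    [0, 0, -1],
    [0, 0, -1],
    [0, 0, -1]
  ],
  "grip": [-1, -1, -1]
}}

```text
clock: 14.72
tcp_pos: [0.4909, -0.1731, 0.1956]
eef_rot: [-0.088, 0.821, -0.509, 0.244]
force: [-6.5, 1.6, 5.9]
opening: 0.0344
grip_force: 58.9
```

```bash
python3 feel.py
```

```text
{'t': 14.725, 'roll': -0.9029, 'j6': 1.6989, 'v6': -0.6359, 'Mt': -0.0831, 'tool': -0.0827, 'F': [-6.5268, 1.6065, 5.8963], 'M': [0.4432, 0.8408, 0.0544], 'p': [0.4909, -0.1731, 0.1956], 'tj6': 0.7406, 'op': 0.0344, 'gf': 58.8912}
```

joint_torque[5] is far cleaner than the wrist sensor, so I'll use it and continue the sweep.

Emit:
{"name": "step_arm", "arguments": {
  "linear": [
    [0, 0, 0],
    [0, 0, 0],
    [0, 0, 0],
    [0, 0, 0],
    [0, 0, 0]
  ],
  "twist": [
    [0, 0, -1],
    [0, 0, -1],
    [0, 0, -1],
    [0, 0, -1],
    [0, 0, -1]
  ],
  "grip": [-1, -1, -1, -1, -1]
}}

```text
clock: 15.35
tcp_pos: [0.4909, -0.1731, 0.1956]
eef_rot: [-0.038, 0.906, -0.336, 0.256]
force: [-7.4, 0.8, 5.5]
opening: 0.0348
grip_force: 58.9
```

```bash
python3 feel.py
```

```text
{'t': 15.35, 'roll': -0.5028, 'j6': 1.2988, 'v6': -0.6349, 'Mt': -0.0743, 'tool': -0.074, 'F': [-7.4212, 0.8033, 5.5209], 'M': [0.4659, 0.7557, 0.0874], 'p': [0.4909, -0.1731, 0.1956], 'tj6': 0.7775, 'op': 0.0348, 'gf': 58.919}
```

Emit:
{"name": "step_arm", "arguments": {
  "linear": [
    [0, 0, 0],
    [0, 0, 0],
    [0, 0, 0],
    [0, 0, 0],
    [0, 0, 0]
  ],
  "twist": [
    [0, 0, -1],
    [0, 0, -1],
    [0, 0, -1],
    [0, 0, -1],
    [0, 0, -1]
  ],
  "grip": [-1, -1, -1, -1, -1]
}}

```text
clock: 15.98
tcp_pos: [0.4909, -0.1731, 0.1956]
eef_rot: [0.014, 0.954, -0.149, 0.259]
force: [-7.5, 2.6, 4.7]
opening: 0.0349
grip_force: 59.0
```

```bash
python3 feel.py
```

```text
{'t': 15.975, 'roll': -0.1027, 'j6': 0.8988, 'v6': -0.635, 'Mt': -0.0226, 'tool': -0.0223, 'F': [-7.5494, 2.5855, 4.6972], 'M': [0.5655, 0.8665, 0.1902], 'p': [0.4909, -0.1731, 0.1956], 'tj6': 0.8021, 'op': 0.0349, 'gf': 58.9554}
```

Emit:
{"name": "step_arm", "arguments": {
  "linear": [
    [0, 0, 0],
    [0, 0, 0],
    [0, 0, 0],
    [0, 0, 0],
    [0, 0, 0]
  ],
  "twist": [
    [0, 0, -1],
    [0, 0, -1],
    [0, 0, -1],
    [0, 0, -1],
    [0, 0, -1]
  ],
  "grip": [-1, -1, -1, -1, -1]
}}

```text
clock: 16.6
tcp_pos: [0.4909, -0.1731, 0.1956]
eef_rot: [0.065, 0.965, 0.043, 0.251]
force: [-6.6, 0.8, 5.0]
opening: 0.0347
grip_force: 59.0
```

```bash
python3 feel.py
```

```text
{'t': 16.6, 'roll': 0.2974, 'j6': 0.4987, 'v6': -0.6359, 'Mt': -0.0602, 'tool': -0.0598, 'F': [-6.5767, 0.7959, 5.0298], 'M': [0.6707, 1.0319, 0.1866], 'p': [0.4909, -0.1731, 0.1956], 'tj6': 0.8107, 'op': 0.0347, 'gf': 59.0114}
```

Emit:
{"name": "step_arm", "arguments": {
  "linear": [
    [0, 0, 0],
    [0, 0, 0],
    [0, 0, 0],
    [0, 0, 0],
    [0, 0, 0]
  ],
  "twist": [
    [0, 0, -1],
    [0, 0, -1],
    [0, 0, -1],
    [0, 0, -1],
    [0, 0, -1]
  ],
  "grip": [-1, -1, -1, -1, -1]
}}

```text
clock: 17.23
tcp_pos: [0.4909, -0.1731, 0.1956]
eef_rot: [0.113, 0.937, 0.234, 0.233]
force: [-6.5, 0.9, 4.3]
opening: 0.0345
grip_force: 59.1
```

```bash
python3 feel.py
```

```text
{'t': 17.225, 'roll': 0.6974, 'j6': 0.0988, 'v6': -0.6343, 'Mt': 0.0154, 'tool': 0.0158, 'F': [-6.4974, 0.9111, 4.2742], 'M': [0.6552, 1.2418, 0.2401], 'p': [0.4909, -0.1731, 0.1956], 'tj6': 0.8028, 'op': 0.0345, 'gf': 59.0836}
```

Emit:
{"name": "step_arm", "arguments": {
  "linear": [
    [0, 0, 0],
    [0, 0, 0],
    [0, 0, 0],
    [0, 0, 0],
    [0, 0, 0]
  ],
  "twist": [
    [0, 0, -1],
    [0, 0, -1],
    [0, 0, -1],
    [0, 0, -1],
    [0, 0, -1]
  ],
  "grip": [-1, -1, -1, -1, -1]
}}

```text
clock: 17.85
tcp_pos: [0.4909, -0.1731, 0.1955]
eef_rot: [0.157, 0.872, 0.416, 0.205]
force: [-6.8, 1.6, 6.2]
opening: 0.0348
grip_force: 59.2
```

```bash
python3 feel.py
```

```text
{'t': 17.85, 'roll': 1.0975, 'j6': -0.3012, 'v6': -0.635, 'Mt': -0.1153, 'tool': -0.1148, 'F': [-6.8219, 1.5632, 6.2096], 'M': [0.5747, 1.4684, 0.0167], 'p': [0.4909, -0.1731, 0.1955], 'tj6': 0.779, 'op': 0.0348, 'gf': 59.1576}
```

Emit:
{"name": "step_arm", "arguments": {
  "linear": [
    [0, 0, 0],
    [0, 0, 0],
    [0, 0, 0],
    [0, 0, 0],
    [0, 0, 0]
  ],
  "twist": [
    [0, 0, -1],
    [0, 0, -1],
    [0, 0, -1],
    [0, 0, -1],
    [0, 0, -1]
  ],
  "grip": [-1, -1, -1, -1, -1]
}}

```text
clock: 18.48
tcp_pos: [0.4909, -0.1731, 0.1956]
eef_rot: [0.195, 0.772, 0.581, 0.17]
force: [-6.6, 0.9, 6.6]
opening: 0.0344
grip_force: 59.2
```

```bash
python3 feel.py
```

```text
{'t': 18.475, 'roll': 1.4976, 'j6': -0.7012, 'v6': -0.6355, 'Mt': -0.1259, 'tool': -0.1252, 'F': [-6.624, 0.9184, 6.5739], 'M': [0.406, 1.6034, -0.1069], 'p': [0.4909, -0.1731, 0.1956], 'tj6': 0.7436, 'op': 0.0344, 'gf': 59.2208}
```

Emit:
{"name": "step_arm", "arguments": {
  "linear": [
    [0, 0, 0],
    [0, 0, 0],
    [0, 0, 0],
    [0, 0, 0],
    [0, 0, 0]
  ],
  "twist": [
    [0, 0, -1],
    [0, 0, -1],
    [0, 0, -1],
    [0, 0, -1],
    [0, 0, -1]
  ],
  "grip": [-1, -1, -1, -1, -1]
}}

```text
clock: 19.1
tcp_pos: [0.4909, -0.1731, 0.1956]
eef_rot: [0.225, 0.641, 0.722, 0.128]
force: [-6.5, 2.0, 5.9]
opening: 0.0348
grip_force: 59.2
```

```bash
python3 feel.py
```

```text
{'t': 19.1, 'roll': 1.8976, 'j6': -1.1011, 'v6': -0.6346, 'Mt': -0.1372, 'tool': -0.1363, 'F': [-6.4881, 2.047, 5.8571], 'M': [0.1342, 1.6064, -0.2738], 'p': [0.4909, -0.1731, 0.1956], 'tj6': 0.7015, 'op': 0.0348, 'gf': 59.2367}
```

Emit:
{"name": "step_arm", "arguments": {
  "linear": [
    [0, 0, 0],
    [0, 0, 0],
    [0, 0, 0],
    [0, 0, 0],
    [0, 0, 0]
  ],
  "twist": [
    [0, 0, -1],
    [0, 0, -1],
    [0, 0, -1],
    [0, 0, -1],
    [0, 0, -1]
  ],
  "grip": [-1, -1, -1, -1, -1]
}}

```text
clock: 19.73
tcp_pos: [0.4909, -0.1731, 0.1956]
eef_rot: [0.246, 0.485, 0.835, 0.081]
force: [-6.0, 2.7, 6.4]
opening: 0.0346
grip_force: 59.2
```

```bash
python3 feel.py
```

```text
{'t': 19.725, 'roll': 2.2975, 'j6': -1.501, 'v6': -0.6346, 'Mt': -0.2236, 'tool': -0.2226, 'F': [-5.9897, 2.6913, 6.3723], 'M': [0.0551, 1.3961, -0.3933], 'p': [0.4909, -0.1731, 0.1956], 'tj6': 0.6601, 'op': 0.0346, 'gf': 59.1708}
```

Emit:
{"name": "step_arm", "arguments": {
  "linear": [
    [0, 0, 0],
    [0, 0, 0],
    [0, 0, 0],
    [0, 0, 0],
    [0, 0, 0]
  ],
  "twist": [
    [0, 0, -1],
    [0, 0, -1],
    [0, 0, -1],
    [0, 0, -1],
    [0, 0, -1]
  ],
  "grip": [-1, -1, -1, -1, -1]
}}

```text
clock: 20.35
tcp_pos: [0.4909, -0.1732, 0.1956]
eef_rot: [0.257, 0.309, 0.915, 0.03]
force: [-6.9, 2.4, 5.6]
opening: 0.0348
grip_force: 59.1
```

```bash
python3 feel.py
```

```text
{'t': 20.35, 'roll': 2.6973, 'j6': -1.901, 'v6': -0.6354, 'Mt': -0.2497, 'tool': -0.2486, 'F': [-6.8919, 2.4478, 5.6439], 'M': [0.011, 1.2672, -0.4329], 'p': [0.4909, -0.1732, 0.1956], 'tj6': 0.6246, 'op': 0.0348, 'gf': 59.1456}
```

Emit:
{"name": "step_arm", "arguments": {
  "linear": [
    [0, 0, 0],
    [0, 0, 0],
    [0, 0, 0],
    [0, 0, 0]
  ],
  "twist": [
    [0, 0, 0],
    [0, 0, 0],
    [0, 0, 0],
    [0, 0, 0]
  ],
  "grip": [-1, 0.3, 0.3, 0.3]
}}

```text
clock: 20.85
tcp_pos: [0.4915, -0.1736, 0.1957]
eef_rot: [0.258, 0.311, 0.914, 0.03]
force: [0.4, -0.7, 0.5]
opening: 0.0555
grip_force: 0.0
```

```bash
python3 feel.py
```

```text
{'t': 20.85, 'roll': 2.6933, 'j6': -1.8976, 'v6': 0.0015, 'Mt': -0.012, 'tool': -0.0116, 'F': [0.3545, -0.6679, 0.5495], 'M': [0.0202, 0.2305, -0.0299], 'p': [0.4915, -0.1736, 0.1957], 'tj6': -0.0048, 'op': 0.0555, 'gf': 0.0}
```

Emit:
{"name": "step_arm", "arguments": {
  "linear": [
    [0, 0, 0],
    [0, 0, 0],
    [0, 0, 0],
    [0, 0, 0],
    [0, 0, 0]
  ],
  "twist": [
    [0, 0, 1],
    [0, 0, 1],
    [0, 0, 1],
    [0, 0, 1],
    [0, 0, 1]
  ],
  "grip": [0.3, 0.3, 0.3, 0.3, 0.3]
}}

```text
clock: 21.48
tcp_pos: [0.4915, -0.1735, 0.1956]
eef_rot: [0.246, 0.488, 0.833, 0.081]
force: [0.2, -0.4, -0.4]
opening: 0.0561
grip_force: 0.0
```

```bash
python3 feel.py
```

```text
{'t': 21.475, 'roll': 2.2906, 'j6': -1.4949, 'v6': 0.6335, 'Mt': 0.0259, 'tool': 0.0263, 'F': [0.1506, -0.3557, -0.4108], 'M': [-0.0025, 0.2139, 0.0031], 'p': [0.4915, -0.1735, 0.1956], 'tj6': -0.8492, 'op': 0.0561, 'gf': 0.0}
```

Emit:
{"name": "step_arm", "arguments": {
  "linear": [
    [0, 0, 0],
    [0, 0, 0],
    [0, 0, 0],
    [0, 0, 0],
    [0, 0, 0],
    [0, 0, 0],
    [0, 0, 0],
    [0, 0, 0],
    [0, 0, 0],
    [0, 0, 0]
  ],
  "twist": [
    [0, 0, 1],
    [0, 0, 1],
    [0, 0, 1],
    [0, 0, 1],
    [0, 0, 1],
    [0, 0, 1],
    [0, 0, 1],
    [0, 0, 1],
    [0, 0, 1],
    [0, 0, 1]
  ],
  "grip": [0.3, 0.3, 0.3, 0.3, 0.3, 0.3, 0.3, 0.3, 0.3, 0.3]
}}

```text
clock: 22.72
tcp_pos: [0.4915, -0.1735, 0.1956]
eef_rot: [0.195, 0.774, 0.578, 0.171]
force: [-0.2, -0.0, -0.2]
opening: 0.0555
grip_force: 0.0
```

```bash
python3 feel.py
```

```text
{'t': 22.725, 'roll': 1.4906, 'j6': -0.6949, 'v6': 0.637, 'Mt': -0.0041, 'tool': -0.0039, 'F': [-0.2162, -0.0176, -0.2139], 'M': [0.1194, 0.1843, 0.0408], 'p': [0.4915, -0.1735, 0.1956], 'tj6': -0.849, 'op': 0.0555, 'gf': 0.0}
```

Emit:
{"name": "step_arm", "arguments": {
  "linear": [
    [0, 0, 0],
    [0, 0, 0],
    [0, 0, 0],
    [0, 0, 0],
    [0, 0, 0],
    [0, 0, 0],
    [0, 0, 0],
    [0, 0, 0],
    [0, 0, 0],
    [0, 0, 0]
  ],
  "twist": [
    [0, 0, 1],
    [0, 0, 1],
    [0, 0, 1],
    [0, 0, 1],
    [0, 0, 1],
    [0, 0, 1],
    [0, 0, 1],
    [0, 0, 1],
    [0, 0, 1],
    [0, 0, 1]
  ],
  "grip": [0.3, 0.3, 0.3, 0.3, 0.3, 0.3, 0.3, 0.3, 0.3, 0.3]
}}

```text
clock: 23.98
tcp_pos: [0.4915, -0.1735, 0.1956]
eef_rot: [0.113, 0.938, 0.231, 0.234]
force: [-1.0, -0.5, -0.9]
opening: 0.0556
grip_force: 0.0
```

```bash
python3 feel.py
```

```text
{'t': 23.975, 'roll': 0.6906, 'j6': 0.1051, 'v6': 0.6345, 'Mt': -0.0465, 'tool': -0.0462, 'F': [-1.0069, -0.5297, -0.8669], 'M': [0.0894, 0.2406, -0.0319], 'p': [0.4915, -0.1735, 0.1956], 'tj6': -0.849, 'op': 0.0556, 'gf': 0.0}
```

Emit:
{"name": "step_arm", "arguments": {
  "linear": [
    [0, 0, 0],
    [0, 0, 0],
    [0, 0, 0],
    [0, 0, 0],
    [0, 0, 0],
    [0, 0, 0],
    [0, 0, 0],
    [0, 0, 0],
    [0, 0, 0],
    [0, 0, 0]
  ],
  "twist": [
    [0, 0, 1],
    [0, 0, 1],
    [0, 0, 1],
    [0, 0, 1],
    [0, 0, 1],
    [0, 0, 1],
    [0, 0, 1],
    [0, 0, 1],
    [0, 0, 1],
    [0, 0, 1]
  ],
  "grip": [0.3, 0.3, 0.3, 0.3, 0.3, 0.3, 0.3, 0.3, 0.3, 0.3]
}}

```text
clock: 25.22
tcp_pos: [0.4915, -0.1735, 0.1956]
eef_rot: [0.013, 0.954, -0.153, 0.259]
force: [-1.0, 0.1, -0.3]
opening: 0.0556
grip_force: 0.0
```

```bash
python3 feel.py
```

```text
{'t': 25.225, 'roll': -0.1094, 'j6': 0.9051, 'v6': 0.6356, 'Mt': -0.02, 'tool': -0.0197, 'F': [-1.0209, 0.1214, -0.3057], 'M': [0.1219, 0.2452, 0.0166], 'p': [0.4915, -0.1735, 0.1956], 'tj6': -0.8489, 'op': 0.0556, 'gf': 0.0}
```

Emit:
{"name": "step_arm", "arguments": {
  "linear": [
    [0, 0, 0],
    [0, 0, 0],
    [0, 0, 0],
    [0, 0, 0],
    [0, 0, 0],
    [0, 0, 0],
    [0, 0, 0],
    [0, 0, 0],
    [0, 0, 0],
    [0, 0, 0]
  ],
  "twist": [
    [0, 0, 1],
    [0, 0, 1],
    [0, 0, 1],
    [0, 0, 1],
    [0, 0, 1],
    [0, 0, 1],
    [0, 0, 1],
    [0, 0, 1],
    [0, 0, 1],
    [0, 0, 1]
  ],
  "grip": [0.3, 0.3, 0.3, 0.3, 0.3, 0.3, 0.3, 0.3, 0.3, 0.3]
}}

```text
clock: 26.48
tcp_pos: [0.4915, -0.1735, 0.1956]
eef_rot: [-0.089, 0.819, -0.512, 0.244]
force: [-0.3, 1.1, -1.0]
opening: 0.0551
grip_force: 0.0
```

```bash
python3 feel.py
```

```text
{'t': 26.475, 'roll': -0.9094, 'j6': 1.7051, 'v6': 0.6349, 'Mt': 0.0146, 'tool': 0.0149, 'F': [-0.2692, 1.0919, -0.9908], 'M': [0.0512, 0.2525, 0.0158], 'p': [0.4915, -0.1735, 0.1956], 'tj6': -0.849, 'op': 0.0551, 'gf': 0.0}
```

```bash
python3 - <<'E'
import json,numpy as np
L=[json.loads(l) for l in open("feel.jsonl")]
S=[o for o in L if 13.5<o["t"]<20.5]; a=np.array([o["roll"] for o in S]); y=.849-np.array([o["tj6"] for o in S])
ym=-np.array([o["Mt"] for o in S])
for y_ in (y,ym):
    A=np.c_[np.ones_like(a),np.sin(a),np.cos(a)]; c,res,_,_=np.linalg.lstsq(A,y_,rcond=None)
    c0=np.arctan2(c[2],c[1]); print("f",c[0],"T",np.hypot(c[1],c[2]),"bottom at roll",-c0,"rms",np.sqrt(np.mean((A@c-y_)**2)))
E
python3 feel.py
```

```text
f 0.14614206702384044 T 0.10810116682951758 bottom at roll 1.8851588374392159 rms 0.0004364153883569512
f 0.14981481329618318 T 0.12039675525717002 bottom at roll 1.765978696342889 rms 0.025878712809778954
{'t': 26.475, 'roll': -0.9094, 'j6': 1.7051, 'v6': 0.6349, 'Mt': 0.0146, 'tool': 0.0149, 'F': [-0.2692, 1.0919, -0.9908], 'M': [0.0512, 0.2525, 0.0158], 'p': [0.4915, -0.1735, 0.1956], 'tj6': -0.849, 'op': 0.0551, 'gf': 0.0}
```

Clean fit: friction is 0.146 N m, weight torque is 0.108 N m, and the heavy side is at the bottom at roll 1.885. The drum was left at roll 2.693, so I regrip here and turn back about 0.81 rad, feeling in the reverse direction as a check.

Emit:
{"name": "step_arm", "arguments": {
  "linear": [
    [0, 0, 0],
    [0, 0, 0],
    [0, 0, 0],
    [0, 0, 0],
    [0, 0, 0],
    [0, 0, 0],
    [0, 0, 0]
  ],
  "twist": [
    [0, 0, 0],
    [0, 0, 0],
    [0, 0, 0],
    [0, 0, 0],
    [0, 0, 0],
    [0, 0, 0],
    [0, 0, 0]
  ],
  "grip": [0.3, 0.3, -1, -1, -1, -1, -1]
}}

```text
clock: 27.35
tcp_pos: [0.4911, -0.1736, 0.1957]
eef_rot: [-0.088, 0.82, -0.51, 0.244]
force: [-6.9, 0.9, 6.2]
opening: 0.035
grip_force: 58.7
```

```bash
python3 feel.py
```

```text
{'t': 27.35, 'roll': -0.9056, 'j6': 1.702, 'v6': -0.0012, 'Mt': 0.0362, 'tool': 0.0381, 'F': [-6.8607, 0.8818, 6.2419], 'M': [-0.1395, 1.0371, -0.1604], 'p': [0.4911, -0.1736, 0.1957], 'tj6': 0.0177, 'op': 0.035, 'gf': 58.7482}
```

Emit:
{"name": "step_arm", "arguments": {
  "linear": [
    [0, 0, 0],
    [0, 0, 0],
    [0, 0, 0],
    [0, 0, 0]
  ],
  "twist": [
    [0, 0, 1],
    [0, 0, 1],
    [0, 0, 1],
    [0, 0, 1]
  ],
  "grip": [-1, -1, -1, -1]
}}

```text
clock: 27.85
tcp_pos: [0.491, -0.1736, 0.1956]
eef_rot: [-0.126, 0.727, -0.635, 0.226]
force: [-9.1, -0.6, 7.3]
opening: 0.0347
grip_force: 58.9
```

```bash
python3 feel.py
```

```text
{'t': 27.85, 'roll': -1.2279, 'j6': 2.0245, 'v6': 0.6365, 'Mt': 0.0674, 'tool': 0.0696, 'F': [-9.1121, -0.6036, 7.2555], 'M': [-0.1679, 1.2695, -0.1682], 'p': [0.491, -0.1736, 0.1956], 'tj6': -0.7517, 'op': 0.0347, 'gf': 58.8665}
```

Emit:
{"name": "step_arm", "arguments": {
  "linear": [
    [0, 0, 0],
    [0, 0, 0],
    [0, 0, 0],
    [0, 0, 0]
  ],
  "twist": [
    [0, 0, 1],
    [0, 0, 1],
    [0, 0, 1],
    [0, 0, 1]
  ],
  "grip": [-1, -1, -1, -1]
}}

```text
clock: 28.35
tcp_pos: [0.4908, -0.1736, 0.1955]
eef_rot: [0.16, -0.617, 0.743, -0.203]
force: [-9.4, -0.1, 6.4]
opening: 0.0346
grip_force: 59.0
```

```bash
python3 feel.py
```

```text
{'t': 28.35, 'roll': -1.5479, 'j6': 2.3445, 'v6': 0.6356, 'Mt': 0.1098, 'tool': 0.1122, 'F': [-9.357, -0.1279, 6.3867], 'M': [-0.1111, 1.4281, -0.1059], 'p': [0.4908, -0.1736, 0.1955], 'tj6': -0.7191, 'op': 0.0346, 'gf': 58.9605}
```

Emit:
{"name": "step_arm", "arguments": {
  "linear": [
    [0, 0, 0],
    [0, 0, 0]
  ],
  "twist": [
    [0, 0, 1],
    [0, 0, 0.97]
  ],
  "grip": [-1, -1]
}}

```text
clock: 28.6
tcp_pos: [0.4908, -0.1736, 0.1955]
eef_rot: [0.176, -0.557, 0.789, -0.19]
force: [-10.8, -0.2, 7.7]
opening: 0.0348
grip_force: 59.0
```

```bash
python3 feel.py
```

```text
{'t': 28.6, 'roll': -1.7054, 'j6': 2.502, 'v6': 0.6148, 'Mt': 0.0875, 'tool': 0.0898, 'F': [-10.8085, -0.1519, 7.7167], 'M': [-0.1001, 1.394, -0.1214], 'p': [0.4908, -0.1736, 0.1955], 'tj6': -0.666, 'op': 0.0348, 'gf': 58.9948}
```

Emit:
{"name": "step_arm", "arguments": {
  "linear": [
    [0, 0, 0],
    [0, 0, 0],
    [0, 0, 0]
  ],
  "twist": [
    [0, 0, 0],
    [0, 0, 0],
    [0, 0, 0]
  ],
  "grip": [-1, -1, -1]
}}

```text
clock: 28.98
tcp_pos: [0.4908, -0.1736, 0.1955]
eef_rot: [0.176, -0.557, 0.789, -0.19]
force: [-10.4, -0.3, 7.0]
opening: 0.0349
grip_force: 59.1
```

```bash
python3 feel.py; python3 - <<'E'
from h import *
# predicted screw angle: start -0.164, moved by first sweep and back
L=[__import__('json').loads(l) for l in open("feel.jsonl")]
th=-.164+(2.6933+1.9451)+(L[-1]["roll"]+.9056); print("pred drum angle",np.arctan2(np.sin(th),np.cos(th)))
c0=GP-.038*NZ; Y=np.cross(NZ,UP)
for n in ("top","scene"):
    im,d=cams.read_camera(n); cv2.imwrite(f"pics/{n}F.png",im[:,:,::-1])
    P=c0+.058*(-np.cos(th)*UP-np.sin(th)*Y); print(n,"pred px",proj(n,P),[(x["at"],round(x["p"],2)) for x in cams.pinpoint(n,"drum_screw")[:3]])
E
```

```text
{'t': 28.975, 'roll': -1.7036, 'j6': 2.4998, 'v6': 0.0012, 'Mt': -0.1591, 'tool': -0.157, 'F': [-10.3575, -0.2834, 7.0318], 'M': [-0.0191, 1.4058, -0.3619], 'p': [0.4908, -0.1736, 0.1955], 'tj6': -0.1385, 'op': 0.0349, 'gf': 59.0913}
pred drum angle -2.606775025918696
top pred px [330.69512517 197.61305709] [([366.4, 315.6], 0.9), ([330.5, 199.5], 0.59)]
scene pred px [223.38140587 254.38776889] [([223.7, 251.9], 0.95), ([140.7, 173.6], 0.82)]
```

The screw shows where predicted in both cameras (top px 330,199; scene px 224,252) and the reverse torques agree. Handing in while holding.

```bash
python3 -c "
from h import *
print(workorder.finish_job())"
```

```text
the job is handed in; nothing more can be done
None
```

The tare knob was set to the zero mark first; then the drum was turned so its heavy side is straight down (within about 0.02 rad by feel), and the job was handed in at about 29 s with the gripper still holding it and the other goods untouched.

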